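# Show the heavier specimen jar in front of the photo backdrop

### The arm

A 6-joint arm with a two-finger parallel gripper is mounted at the origin on a cart in front of the work surface, level with it; the furniture and walls round the work are solid. World frame = base frame: x ahead of the robot, y to its left, z up, the work surface at z = 0. Lengths are in mm, angles in degrees, forces in N, time in s.
With the tool pointing down it reaches from about 225 to 725 mm from the base axis. Payload 3.1 kg.
Tool frame: the origin (TCP) lies on the centre line of the jaws, within the pads' length; the fingertips stand 14 mm ahead of it and the grasp point (between the pads) lies 5 mm behind it (tcp_to_tips is the distance from the TCP to the fingertips, in mm); z points along the fingers, y is the line along which they close (so a half turn about z gives the same grasp; the last joint's range is limited). The gripper opens to 85 mm and grips with 20 to 120 N. Pads are 22 mm wide; open, the fingers measure 114 mm over their backs; the gripper's body (76 mm by 85 mm) begins 54 mm behind the grasp point. The pads swing forward as they close: fully open they stand 13 mm farther back than shut.
Start: joints at [57.651, 2.75, 5.684, 92.934, 0, 82.678], TCP at [222.103, 475.697, 245.312] pointing down, gripper open.
Joint ranges: [-166.93, 166.93], [-56.73, 111.36], [-69.38, 81.34], [-121.58, 131.49], [-85.45, 84.26], [-180, 180]. Speed limits (degrees/s): [159.86, 159.86, 180, 180, 180, 180].

### API

Orientations are given as a 3x3 rotation matrix whose columns are the frame's x, y, z axes.
In Python, from workcell import * gives the robot as it stands.
- The arm moves only by the tool play_rows, never from a script. Its argument "deltas" is one flat list of numbers, 7 for each row, row after row: the shift along the tool's x, y, z in cm, then the turn, a rotation vector about the tool's x, y, z in degrees, then the closure in counts, from 0 (fully open) to 255 (shut). In form: [tx, ty, tz, wx, wy, wz, jaw, tx, ty, tz, wx, wy, wz, jaw, ...]. A call has 1 to 5 rows; each row shifts and turns the commanded pose from where the row before left it, along the tool's axes as they then stand; what a row does not reach is not made up. A row lasts 1/12 s, in which the tool goes at most 41.7 mm and 7.16 degrees, less where a joint would pass 70% of its speed; a pose out of reach is approached as far as the arm can. A call with a gripper value outside its range is refused whole. The fingers move at their own pace and stop on an object; "grip_force" is the grip in N (left out, the last holds). Time passes only in rows, so rows that do not move let the fingers close. It gives the time, the measured TCP pose, the force, the opening and the grip force at its end, in the units of the state.
- state(): the state, without advancing time (a new reading comes with each control period).
- snapshot(name): name is "scene" or "top" or "wrist"; returns the picture (400x640x3 uint8, red, green, blue); there is no depth.
- camera_params(name): a dict with "K" (3x3 intrinsics, pixels), "rvec" (rotation vector, rad) and "tvec" (3), from world to camera coordinates, as OpenCV has them; the wrist camera has in their place "hand_eye" (4x4, takes a point from camera to tool coordinates, whose origin is the TCP and whose axes are the flange's). Camera axes: x right, y down, z forward; pixel columns grow to the right and rows downward; lengths in mm; the calibration is good to about 2 mm. A picture is of the moment at which its call begins: read the wrist's pose just before it. camera_params takes no time and is no camera call.
- close_job(): hands the job in; it is judged then, once.
The state is a dict: "time_s": time; "joint_positions": joint angles; "qvel": joint speeds; "joint_torque": joint torques, N m; "tool_pos": TCP position; "tool_rot": TCP orientation; "contact_force": force on the tool from outside, world axes, zero at the start; "moment": the same for the moment, N m; "finger_gap": finger opening in mm; "grip_force": force on a finger pad.
Only numpy, scipy, OpenCV 4.12 (cv2) and the standard library are available. Lean on these libraries where they do the work, as an engineer would, in place of code of your own. Each camera call takes 0.05 s, during which the arm holds its last target. There are 200 camera calls.

### The job

Fold the white backdrop board of the photo stand up until it stands square upright on its base, and leave it so. Then lift the two white jars with red lids in turn off the blue tray, keeping them upright, to feel which is heavier, and stand the lighter one back on the tray. Finish while holding the heavier one upright and still, a few centimetres above the round mark in front of the board: do not put it down or let it go, and leave the other things alone.

Things in the scene. Friction and masses are not known exactly. Their poses are not given: they have to be found in the camera images.
- photo_stand: photo stand fixed to the bench: an aluminium base plate 220 (x) x 240 (y) x 10 mm thick, with a white board hinged across its rear. Origin at the centre of the underside of the plate, on the bench; its x axis points level from the front of the plate to the rear (away from the robot, turned by the stand's yaw), y along the hinge, z up.
- photo_mark (a point): centre of the round mark (black ring 64 mm across with a dot) on the upper face of the base plate, 20 mm in front of the plate's centre, 105 mm in front of the board's hinge and 10 mm above the bench; axes as photo_stand
- backdrop_axis (a point): middle of the hinge axis of the board, 85 mm behind the plate's centre and 18 mm above the bench; axes as photo_stand; the hinge runs along y
- backdrop_edge (a point): middle of the free edge of the board (it has a grey strip), 130 mm from the hinge axis. The board is 200 mm wide (along the hinge) and 6 mm thick (8 mm at the strip), centred on the line from the hinge to this point
- backdrop (a joint): angle of the board about its hinge, rad: 0 = folded forward flat over the plate, 1.571 = square upright, up to 2.1 = leaning back. Starts half raised (0.55 to 0.95), leaning over the plate towards the robot. The hinge is stiff (0.2 N m of friction): the board stays where it is left; pushed at the free edge it takes about 2 to 5 N
- wash_centre (a point): bystander, to be left alone: loose white wash bottle with a red top and bent red spout, 64 x 100 x 202 mm; point 100 mm above its underside
- glass_bottle_centre (a point): bystander, to be left alone: loose small clear bottle with a blue cap, 56 mm in diameter, 105 mm tall; point 52 mm above its underside
- vial_centre (a point): bystander, to be left alone: loose vial with a yellow cap, 27 mm in diameter, 56 mm tall; point 28 mm above its underside
- tray: blue tray fixed to the bench, 160 (x) x 340 (y) x 14 mm, floor and rim 4 mm thick, in which the two jars stand on the floor 4 mm above the bench. Origin at the centre of its underside, z up, y along its length
- jar_1_centre (a point): centre, half-way up (46 mm above the underside), of one of two look-alike closed white jars with a blue band and a red lid: body 56 mm in diameter, lid 54 (the top 12 mm), 92 mm tall, upright in the tray; z is its long axis. Grip it across from above, 30 to 80 mm above its foot. By what is inside, one jar weighs about 0.2 kg and the other 0.5 to 0.7 kg; which is which changes and cannot be seen
- jar_2_centre (a point): the same point of the other jar, of the same size and look; 46 mm above its underside
- jar_1: the jar of jar_1_centre; origin at the centre of its underside
- jar_2: the jar of jar_2_centre; origin at the centre of its underside
Things that resemble listed ones, but are neither listed nor needed, are in the scene too. Leave any purple, turquoise or yellow look-alike of the jar_2 alone.

How it is judged:
By the outcome, as a careful person would: the job done as asked, in the order asked, and still so for the second after the job is handed in, while the arm keeps its last pose, push and grip.
It also fails if it takes over 72 s, if anything falls off the work surface, if the arm or the gripper's body presses on something with over 40 N, if the wrist force passes 120 N, or if a joint passes its speed limit or range.

## Working session

There is one attempt and no reset: what is moved stays moved. The work goes in short steps, Python scripts to look and compute and a tool call to move; the robot and the scene stay as the last step left them, time stands still between calls to the robot, and variables do not carry over. Pictures are saved under pics/ and viewed, at most 13 in all, crops included, and the job is handed in when it is done.

Besides the shell and the picture viewer there is one more tool, called after "Request:" by a JSON object that holds its "name" and its "arguments". play_rows: Moves the arm, as the interface text tells. Its arguments: {"type":"object","properties":{"deltas":{"type":"array"},"grip_force":{"type":"number"}},"required":["deltas"]}

```bash
mkdir -p pics; cat > h.py <<'E'
from workcell import *
import numpy as np, cv2
def save(n,f):
    im=snapshot(n); cv2.imwrite('pics/'+f,im[:,:,::-1]); return im
def PM(n,st=None):
    p=camera_params(n);K=np.array(p["K"],float)
    if n!="wrist":
        R=cv2.Rodrigues(np.array(p["rvec"],float))[0];t=np.array(p["tvec"],float).reshape(3)
    else:
        H=np.array(p["hand_eye"],float);T=np.eye(4);T[:3,:3]=st["tool_rot"];T[:3,3]=st["tool_pos"]
        M=np.linalg.inv(T@H);R=M[:3,:3];t=M[:3,3]
    return K,R,t
def ray(n,uv,st=None):
    K,R,t=PM(n,st);d=R.T@np.linalg.inv(K)@np.array([uv[0],uv[1],1.]);return -R.T@t,d/np.linalg.norm(d)
def atz(n,uv,z,st=None):
    c,d=ray(n,uv,st);return c+d*(z-c[2])/d[2]
def tri(*rs):
    A=np.zeros((3,3));b=np.zeros(3)
    for c,d in rs:
        P=np.eye(3)-np.outer(d,d);A+=P;b+=P@c
    x=np.linalg.solve(A,b);return x,[float(np.linalg.norm((np.eye(3)-np.outer(d,d))@(x-c))) for c,d in rs]
def proj(n,X,st=None):
    K,R,t=PM(n,st);p=K@(R@np.array(X,float)+t);return p[:2]/p[2]
E
python3 - <<'E'
from h import *
np.set_printoptions(precision=3,suppress=True)
a=save("scene","s0.png");b=save("top","t0.png")
for k in("scene","top"):
    K,R,t=PM(k);print(k,K.tolist(),(-R.T@t),R[2])
print(camera_params("wrist")); s=state();print(s)
E
```

```text
scene [[429.307310103139, 0.0, 323.47750637983216], [0.0, 429.307310103139, 199.41364343614302], [0.0, 0.0, 1.0]] [-142.306 -338.381  754.75 ] [ 0.639  0.432 -0.636]
top [[369.5411322759226, 0.0, 322.0154649274838], [0.0, 369.5411322759226, 198.48276662972012], [0.0, 0.0, 1.0]] [ 425.952  117.405 1042.601] [ 0.125 -0.012 -0.992]
{'K': array([[345.532,   0.   , 318.129],
       [  0.   , 345.532, 193.676],
       [  0.   ,   0.   ,   1.   ]]), 'hand_eye': array([[  -0.   ,   -0.959,   -0.284,   72.51 ],
       [   1.   ,   -0.001,    0.   ,    1.198],
       [  -0.   ,   -0.284,    0.959, -127.776],
       [   0.   ,    0.   ,    0.   ,    1.   ]])}
{'time_s': 0.1, 'joint_positions': array([57.651,  2.789,  5.599, 92.934,  0.002, 82.677]), 'qvel': array([-0.005, -0.028,  0.174, -0.117, -0.049, -0.007]), 'joint_torque': array([  0.004, -33.985,  32.094,   0.016,  -0.   ,  -0.   ]), 'tool_pos': array([221.811, 475.25 , 244.214]), 'tool_rot': array([[-0.906,  0.423, -0.001],
       [ 0.423,  0.906, -0.002],
       [ 0.   , -0.002, -1.   ]]), 'contact_force': array([-0.675, -0.307, -0.136]), 'moment': array([-0.004, -0.031, -0.023]), 'grip_force': 0.0, 'finger_gap': 85.25106309736597}
```

View pics/s0.png

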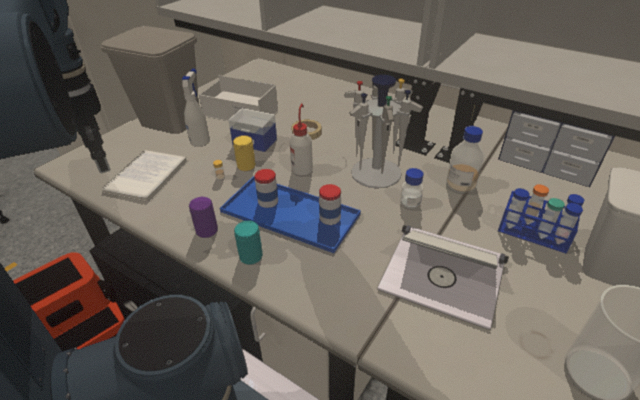

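View pics/t0.png

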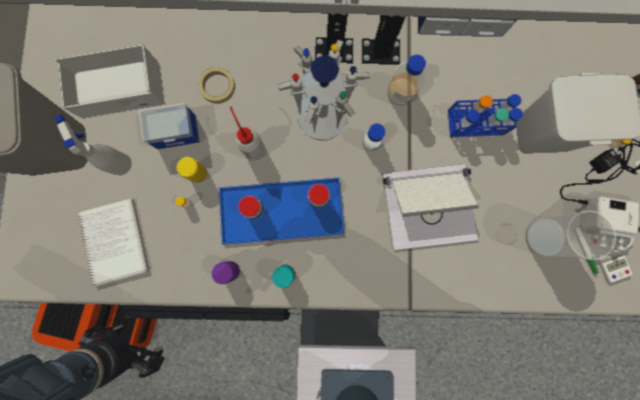

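In the scene view the red-lidded jars are at (265,178) and (330,193), and in the top view at (249,207) and (319,195), both in the blue tray. The look-alikes are purple (203,217), turquoise (248,243) and yellow (244,154); the wash bottle's red top is at (300,130). The stand is at (440,275) in the scene view and (432,207) in the top view. I'll take close crops next.

```bash
python3 - <<'E'
from h import *
a=cv2.imread('pics/s0.png');b=cv2.imread('pics/t0.png')
A=cv2.resize(a[220:325,370:520],None,fx=4,fy=4,interpolation=cv2.INTER_CUBIC)
B=cv2.resize(b[160:255,375:485],None,fx=5,fy=5,interpolation=cv2.INTER_CUBIC)
cv2.imwrite('pics/cA.png',A);
C=np.zeros((600,800,3),np.uint8)
C[:475,:550]=B
cv2.imwrite('pics/cB.png',C[:475,:550])
# red lids
def red(im):
    h=cv2.cvtColor(im,cv2.COLOR_BGR2HSV)
    m=(((h[...,0]<8)|(h[...,0]>172))&(h[...,1]>150)&(h[...,2]>90)).astype(np.uint8)
    n,l,s,c=cv2.connectedComponentsWithStats(m)
    return [(c[i].round(1).tolist(),s[i].tolist()) for i in range(1,n) if s[i,4]>60]
for im in(a,b):print(red(im))
h=cv2.cvtColor(b,cv2.COLOR_BGR2HSV);m=((abs(h[...,0].astype(int)-112)<12)&(h[...,1]>150)&(h[...,2]>60)).astype(np.uint8)
m[:, :200]=0;m[:,360:]=0;m[:160]=0
c=max(cv2.findContours(m,0,2)[0],key=cv2.contourArea);print(cv2.minAreaRect(c),cv2.boxPoints(cv2.minAreaRect(c)))
for p in cv2.boxPoints(cv2.minAreaRect(c)):print(atz("top",p,14))
E
```

```text
[([264.5, 175.0], [255, 169, 20, 13, 191]), ([329.6, 191.1], [320, 185, 20, 14, 218]), ([76.2, 299.8], [13, 253, 111, 96, 3030])]
[([244.1, 134.8], [237, 128, 15, 15, 173]), ([318.4, 194.1], [309, 185, 20, 19, 297]), ([248.8, 206.0], [239, 197, 20, 19, 306])]
((280.710693359375, 210.6248016357422), (55.73847579956055, 120.81414794921875), 85.10090637207031) [[218.14424 188.0162 ]
 [338.51703 177.69855]
 [343.27716 233.2334 ]
 [222.90436 243.55106]]
[577.79795983 397.21755531  14.        ]
[616.28345704  60.10190123  14.        ]
[460.21327039  43.95902301  14.        ]
[423.71836046 375.01170577  14.        ]
```

View pics/cA.png

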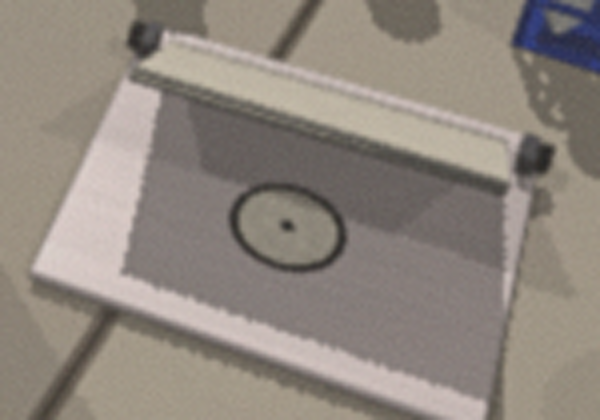

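View pics/cB.png

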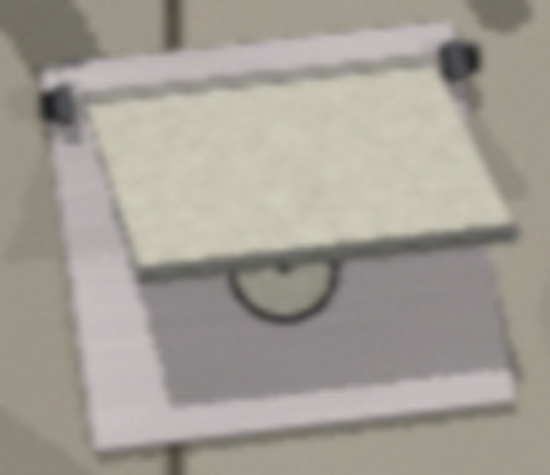

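Crop A shows the board leaning forward. Its free edge runs from scene (403,239) to (497,267), and the mark dot is at scene (442,276.5). Crop B shows the top-view edge running from (403,214) to (478,206.5), with plate corners at (394,250), (478,240.5), (466,165) and (383.5,175).

```bash
python3 - <<'E'
from h import *
np.set_printoptions(precision=1,suppress=True)
C=np.array([atz("top",p,10) for p in[(394,250),(478,240.5),(466,165),(383.5,175)]]);print(C,C.mean(0),[np.linalg.norm(C[i]-C[i-1]) for i in range(4)])
print("edge",tri(ray("scene",(403,239)),ray("top",(403,214))),tri(ray("scene",(496.8,267)),ray("top",(478,206.6))))
m=atz("scene",(442,276.5),10);print("mark",m)
yd=(C[0]-C[1]+C[3]-C[2]);yd/=np.linalg.norm(yd);xd=np.array([yd[1],-yd[0],0]);print("yaw",np.degrees(np.arctan2(xd[1],xd[0])))
print("axis",m+105*xd,"plate c",m+20*xd,C.mean(0))
J=[tri(ray("scene",(264.5,175)),ray("top",(248.8,206))),tri(ray("scene",(329.6,191.1)),ray("top",(318.4,194.1)))];print(J)
# bystanders
print("glass",tri(ray("scene",(414,176)),ray("top",(376,131))), "wash",tri(ray("scene",(300,130)),ray("top",(244.5,135))))
print("vial",tri(ray("scene",(218,163)),ray("top",(181,201))))
for n,s,t in(("purple",(203,203),(226,271)),("turq",(248,227),(284,275)),("yel",(244,142),(189,168)),("rack?",(540,190),(486,102)),("paddle",(382,82),(324,68)),("bottle",(473,133),(416,64)),("cup r",(622,310),(590,238))):print(n,tri(ray("scene",s),ray("top",t)))
E
```

```text
[[ 417.5  -98.    10. ]
 [ 449.5 -333.4   10. ]
 [ 663.8 -305.    10. ]
 [ 628.3  -68.1   10. ]] [ 539.8 -201.1   10. ] [np.float64(212.91834469032614), np.float64(237.5137728559921), np.float64(216.2605669914446), np.float64(239.53567969467878)]
edge (array([ 511.7, -105.9,   85.1]), [0.08173362084593953, 0.08173362084585094]) (array([ 535.9, -301.5,   90.7]), [0.8674299267826594, 0.8674299267827945])
mark [ 524.7 -204.1   10. ]
yaw 8.138188195147837
axis [ 628.6 -189.2   10. ] plate c [ 544.5 -201.2   10. ] [ 539.8 -201.1   10. ]
[(array([521.1, 294.2,  94.6]), [0.21920223699431132, 0.21920223699421879]), (array([557. , 115.8,  94. ]), [0.05939685676491475, 0.05939685676493575])]
glass (array([730.3, -32.6,  92.5]), [0.3308765474161061, 0.33087654741606976]) wash (array([695.7, 305.1, 139. ]), [0.2471770621164458, 0.24717706211633347])
vial (array([534.2, 483.2,  54. ]), [0.10149403546405251, 0.1014940354642603])
purple (array([354.2, 344.9,  93.7]), [2.017100075171049, 2.0171000751710766])
turq (array([348.4, 198. ,  94.4]), [1.0383570346936908, 1.0383570346936404])
yel (array([618.1, 454.4,  90.3]), [1.269336938412702, 1.2693369384126891])
rack? (array([ 809.9, -318.4,  116. ]), [0.2720532037676603, 0.2720532037677281])
paddle (array([803.2, 113. , 287.6]), [2.352435312041398, 2.3524353120412664])
bottle (array([ 880.3, -119.4,  173. ]), [0.3141455461915066, 0.3141455461915391])
cup r (array([ 454.4, -502.6,  195.6]), [8.172272512257935, 8.172272512257871])
```

Request:
{"name": "play_rows", "arguments": {"deltas": [0, 0, 0, 0, 0, -6.6, 255, 0, 0, 0, 0, 0, -6.6, 255, 0, 0, 0, 0, 0, -6.6, 255, 0, 0, 0, 0, 0, -6.6, 255, 0, 0, 0, 0, 0, -6.6, 255]}}

```text
time_s: 0.52
tool_pos: [221.9, 475.4, 244.6]
tool_rot: [[-0.99, -0.144, -0.001], [-0.144, 0.99, -0.001], [0.001, -0.001, -1.0]]
contact_force: [0.6, -0.2, 0.5]
finger_gap: 25.7
grip_force: 0.0
```

Request:
{"name": "play_rows", "arguments": {"deltas": [-0.5, -3.5, 0.2, 0, 0, 0, 255, -0.5, -3.5, 0.2, 0, 0, 0, 255, -0.5, -3.5, 0.2, 0, 0, 0, 255, -0.5, -3.5, 0.2, 0, 0, 0, 255, -0.5, -3.5, 0.2, 0, 0, 0, 255]}}

```text
time_s: 0.93
tool_pos: [270.9, 304.2, 234.5]
tool_rot: [[-0.99, -0.14, -0.001], [-0.14, 0.99, -0.001], [0.001, -0.001, -1.0]]
contact_force: [1.0, -0.1, 0.6]
finger_gap: -0.4
grip_force: 0.0
```

Request:
{"name": "play_rows", "arguments": {"deltas": [-0.5, -3.5, 0.2, 0, 0, 0, 255, -0.5, -3.5, 0.2, 0, 0, 0, 255, -0.5, -3.5, 0.2, 0, 0, 0, 255, -0.5, -3.5, 0.2, 0, 0, 0, 255, -0.5, -3.5, 0.2, 0, 0, 0, 255]}}

```text
time_s: 1.35
tool_pos: [319.9, 134.4, 224.8]
tool_rot: [[-0.99, -0.139, -0.0], [-0.139, 0.99, -0.0], [0.0, 0.0, -1.0]]
contact_force: [1.7, 0.9, 0.3]
finger_gap: 0.3
grip_force: 0.0
```

Request:
{"name": "play_rows", "arguments": {"deltas": [-0.5, -3.5, 0.2, 0, 0, 0, 255, -0.5, -3.5, 0.2, 0, 0, 0, 255, -0.5, -3.5, 0.2, 0, 0, 0, 255, -0.5, -3.5, 0.2, 0, 0, 0, 255, -0.5, -3.5, 0.2, 0, 0, 0, 255]}}

```text
time_s: 1.77
tool_pos: [369.0, -35.6, 214.9]
tool_rot: [[-0.99, -0.138, -0.0], [-0.138, 0.99, 0.0], [0.0, 0.0, -1.0]]
contact_force: [0.7, -0.1, 0.3]
finger_gap: 0.2
grip_force: 0.0
```

Request:
{"name": "play_rows", "arguments": {"deltas": [-0.5, -3.5, 0.2, 0, 0, 0, 255, -0.5, -3.5, 0.2, 0, 0, 0, 255, -0.5, -3.5, 0.2, 0, 0, 0, 255, -0.5, -3.5, 0.2, 0, 0, 0, 255, -0.5, -3.5, 0.2, 0, 0, 0, 255]}}

```text
time_s: 2.18
tool_pos: [418.0, -205.4, 204.6]
tool_rot: [[-0.99, -0.138, -0.001], [-0.138, 0.99, 0.001], [0.001, 0.001, -1.0]]
contact_force: [0.4, 0.4, 0.5]
finger_gap: 0.4
grip_force: 0.0
```

```bash
python3 - <<'E'
from h import *
s=state();np.save('w1.npy',s,allow_pickle=True);print(s)
save("wrist","w1.png")
for X in [(626,-189,18),(523,-204,10),(524,-204,88)]:print(proj("wrist",X,s))
E
```

```text
{'time_s': 2.1833, 'joint_positions': array([-3.44316358e+01, -6.36125137e+00, -7.83675088e+00,  8.85717715e+01,
        8.73527010e-03, -4.23653624e+01]), 'qvel': array([-35.07670194,  41.45487334,  34.81557779,  -7.41312054,
         0.3934171 , -34.85850907]), 'joint_torque': array([  1.21703379, -30.5025208 ,  30.10911942,   0.26169877,
        -0.1653902 ,   0.37594954]), 'tool_pos': array([ 418.04459775, -205.41415306,  204.62675625]), 'tool_rot': array([[-9.90428244e-01, -1.38027316e-01, -5.94285692e-04],
       [-1.38027665e-01,  9.90428197e-01,  5.92241612e-04],
       [ 5.06851786e-04,  6.68600686e-04, -9.99999648e-01]]), 'contact_force': array([0.40821691, 0.43597582, 0.50582455]), 'moment': array([ 0.08175672, -0.03740154, -0.03037098]), 'grip_force': 0.0, 'finger_gap': 0.3507405142988797}
[305.66105414 356.42500845]
[304.23113736 268.08691701]
[300.55978226 315.57600121]
```

View pics/w1.png

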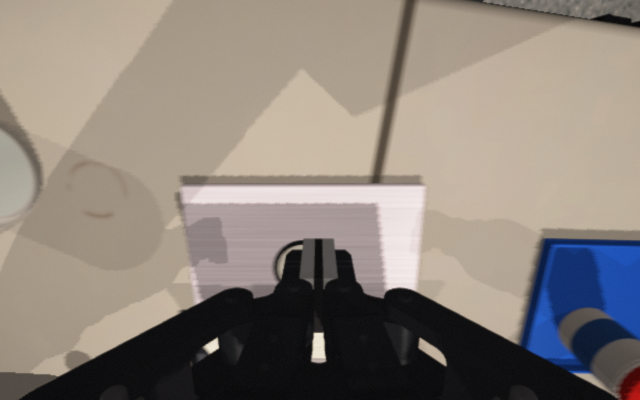

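The wrist view shows the closed fingers over the plate. Its front edge is level at row 186, so the yaw matches, and the mark ring is just ahead at about (310,265). Next I tilt the tool forward and go low in front of the board.

Request:
{"name": "play_rows", "arguments": {"deltas": [0, 0, 0, 0, -5, 0, 255, 0, 0, 0, 0, -5, 0, 255, 0, 0, 0, 0, -5, 0, 255, 0, 0, 0, 0, -5, 0, 255, 0, 0, 0, 0, -5, 0, 255]}}

```text
time_s: 2.65
tool_pos: [418.2, -203.4, 205.3]
tool_rot: [[-0.896, -0.139, 0.422], [-0.126, 0.99, 0.059], [-0.426, -0.0, -0.905]]
contact_force: [-0.1, -0.4, 0.1]
finger_gap: 0.0
grip_force: 0.0
```

Request:
{"name": "play_rows", "arguments": {"deltas": [0, 0, 0, 0, -5, 0, 255, 0, 0, 0, 0, -5, 0, 255, 0, 0, 0, 0, -5, 0, 255, 0, 0, 0, 0, -5, 0, 255, 0, 0, 0, 0, 0, 0, 255]}}

```text
time_s: 3.07
tool_pos: [415.7, -202.2, 200.1]
tool_rot: [[-0.703, -0.135, 0.698], [-0.09, 0.991, 0.1], [-0.705, 0.007, -0.709]]
contact_force: [-0.9, 0.2, -0.9]
finger_gap: 0.1
grip_force: 0.0
```

Request:
{"name": "play_rows", "arguments": {"deltas": [1.3, -0.3, 2.9, 0, 0, 0, 255, 1.3, -0.3, 2.9, 0, 0, 0, 255, 1.3, -0.3, 2.9, 0, 0, 0, 255, 1.3, -0.3, 2.9, 0, 0, 0, 255, 1.2, -0.1, 2.9, 0, 0, 0, 255]}}

```text
time_s: 3.48
tool_pos: [477.8, -208.9, 56.8]
tool_rot: [[-0.701, -0.138, 0.699], [-0.099, 0.99, 0.097], [-0.706, -0.002, -0.708]]
contact_force: [-0.6, -0.9, 0.3]
finger_gap: -0.2
grip_force: 0.0
```

Request:
{"name": "play_rows", "arguments": {"deltas": [0, 0, 0, 0, 0, 0, 255]}}

```text
time_s: 3.57
tool_pos: [474.7, -204.2, 49.8]
tool_rot: [[-0.708, -0.14, 0.693], [-0.093, 0.99, 0.106], [-0.701, 0.011, -0.714]]
contact_force: [-0.5, 2.4, -1.5]
finger_gap: -0.0
grip_force: 0.0
```

```bash
python3 - <<'E'
from h import *
s=state();print(s['tool_pos'],s['joint_positions'],s['contact_force'])
a=save("scene","s2.png");b=save("wrist","w2.png")
C=np.zeros((600,640,3),np.uint8)
C[:400]=b[:,:,::-1]
C[400:600,:]=0
C[400:600,:400]=cv2.resize(a[210:310,360:560],None,fx=2,fy=2)[:,:,::-1]
cv2.imwrite('pics/c2.png',C)
E
```

```text
[ 474.74107409 -204.17961098   49.79171915] [-52.417268   -23.9477144  -51.31046433  37.24573155  37.82897707
 -51.38999026] [-0.48726878  2.44997565 -1.50071834]
```

View pics/c2.png

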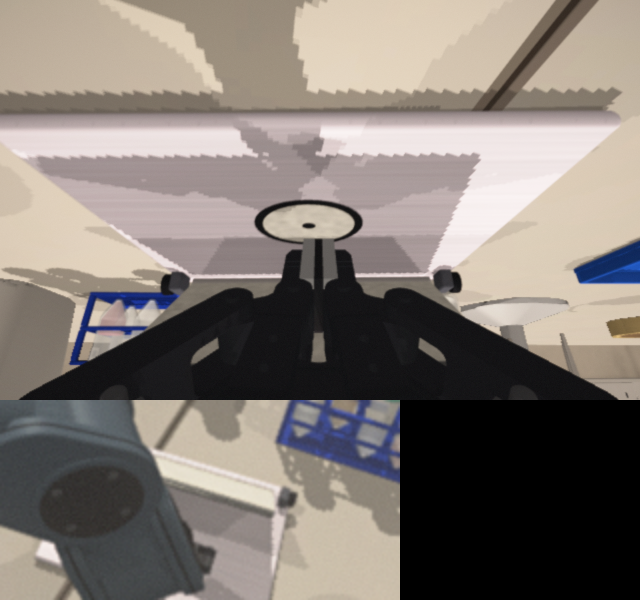

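The wrist view (its up side is toward the robot) shows the mark dot at (309,225), hinge knobs at (175,283) and (447,281), and the fingers centred below the board. I'll check the mark and hinge from here.

```bash
python3 - <<'E'
from h import *
s=state();print(s['tool_pos'],s['contact_force'],s['time_s'])
print(atz("wrist",(309,225),10,s),atz("wrist",(175,283),18,s),atz("wrist",(447,281),18,s), (atz("wrist",(175,283),18,s)+atz("wrist",(447,281),18,s))/2)
E
```

```text
[ 476.48175877 -206.94372636   56.08707432] [0.05051095 0.68804171 0.53462566] 3.6667
[ 531.54586967 -203.61842335   10.        ] [ 655.0985829  -307.57743812   18.        ] [618.97853334 -71.88957186  18.        ] [ 637.03855812 -189.73350499   18.        ]
```

Request:
{"name": "play_rows", "arguments": {"deltas": [-0.9, -0.1, 1.2, 0, 0, 0, 255, -0.9, -0.1, 1.2, 0, 0, 0, 255, -0.9, 0, 1.1, 0, 0, 0, 255, -0.6, 0, -0.6, 0, 0, 0, 255, -0.6, 0, -0.6, 0, 0, 0, 255]}}

```text
time_s: 4.08
tool_pos: [521.1, -205.0, 71.4]
tool_rot: [[-0.7, -0.139, 0.701], [-0.1, 0.99, 0.097], [-0.707, -0.002, -0.707]]
contact_force: [-0.3, -0.0, -2.7]
finger_gap: -0.1
grip_force: 0.9
```

Request:
{"name": "play_rows", "arguments": {"deltas": [-1, 0, -0.2, 0, 0, 0, 255, -1, 0, -0.2, 0, 0, 0, 255, -0.9, 0, 0, 0, 0, 0, 255, -0.8, 0, 0, 0, 0, 0, 255, 0, 0, 0, 0, 0, 0, 255]}}

```text
time_s: 4.5
tool_pos: [545.2, -201.8, 100.6]
tool_rot: [[-0.698, -0.14, 0.703], [-0.101, 0.99, 0.097], [-0.709, -0.003, -0.705]]
contact_force: [0.2, 0.0, 0.1]
finger_gap: -0.1
grip_force: 0.0
```

```bash
python3 - <<'E'
from h import *
s=state();print(s['tool_pos'],s['contact_force'],s['time_s'])
E
```

```text
[ 545.22280408 -201.84983889  100.63540759] [0.20265109 0.0174401  0.08614893] 4.5
```

Request:
{"name": "play_rows", "arguments": {"deltas": [-0.9, 0, 0.1, 0, 0, 0, 255, -0.9, 0, 0.2, 0, 0, 0, 255, -0.8, 0, 0.3, 0, 0, 0, 255, -0.8, 0, 0.3, 0, 0, 0, 255, -0.7, 0, 0.4, 0, 0, 0, 255]}}

```text
time_s: 4.92
tool_pos: [582.6, -195.8, 118.5]
tool_rot: [[-0.7, -0.139, 0.701], [-0.099, 0.99, 0.098], [-0.708, -0.0, -0.706]]
contact_force: [-2.4, -0.5, 1.4]
finger_gap: 0.1
grip_force: 1.2
```

Request:
{"name": "play_rows", "arguments": {"deltas": [-0.5, 0, 0.3, 0, 0, 0, 255, 0, 0, 0, 0, 0, 0, 255]}}

```text
time_s: 5.08
tool_pos: [588.5, -194.9, 120.1]
tool_rot: [[-0.699, -0.14, 0.701], [-0.1, 0.99, 0.099], [-0.708, -0.001, -0.706]]
contact_force: [-0.7, 1.1, 0.2]
finger_gap: 0.1
grip_force: 0.0
```

```bash
python3 - <<'E'
from h import *
s=state();print(s['tool_pos'],s['contact_force'],s['time_s'])
a=save("scene","s3.png")[:,:,::-1];b=save("top","t3.png")[:,:,::-1]
C=np.hstack([cv2.resize(a[190:310,380:520],(560,480),interpolation=cv2.INTER_CUBIC)[:, :400],cv2.resize(b[140:260,380:480],(400,480),interpolation=cv2.INTER_CUBIC)])
cv2.imwrite('pics/c3.png',C)
E
```

```text
[ 588.52222315 -194.93115346  120.05869235] [-0.73853119  1.13437943  0.24383115] 5.0833
```

View pics/c3.png

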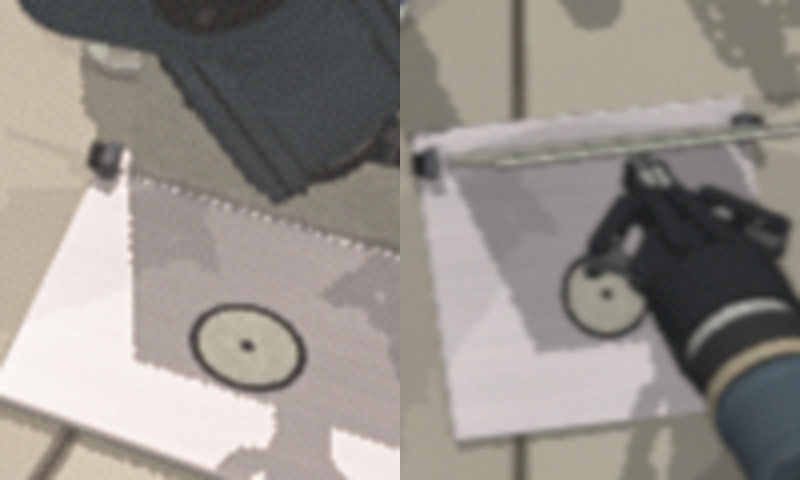

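The scene crop shows the mark dot at full-image (441.5,276.5), and the top view shows it at (431.75,213.75). The board is nearly upright, seen edge-on in the top view. I'll refine the hinge and estimate the angle from edge positions.

```bash
python3 - <<'E'
from h import *
np.set_printoptions(precision=1,suppress=True)
print(tri(ray("scene",(441.5,276.5)),ray("top",(431.75,213.75))),atz("top",(431.75,213.75),10),atz("scene",(441.5,276.5),10))
m=(atz("top",(431.75,213.75),10)+atz("scene",(441.5,276.5),10))/2
y=np.radians(8.1);x=np.array([np.cos(y),np.sin(y),0]);yy=np.array([-x[1],x[0],0]);h=m+105*x+[0,0,8];print(h)
for th in(78,82,86,90,94):
    t=np.radians(th);e=h+130*(-np.cos(t)*x+np.sin(t)*np.array([0,0,1]))
    for v in(100,-100):
        p=proj("top",e+v*yy);print(th,v,"top crop",(p[0]-380)*4+400,(p[1]-140)*4,"full",p,"scene",proj("scene",e+v*yy))
E
```

```text
(array([ 520.9, -203.6,   13.4]), [0.15650035065219095, 0.15650035065217538]) [ 521.1 -204.6   10. ] [ 524.1 -203.1   10. ]
[ 626.6 -189.1   18. ]
78 100 top crop 494.79427375737305 167.79616116409522 full [403.7 181.9] scene [415.3 198.1]
78 -100 top crop 812.2994161728657 131.5102266431178 full [483.1 172.9] scene [509.3 223.7]
82 100 top crop 493.30917107681876 153.17344797022486 full [403.3 178.3] scene [416.6 195.3]
82 -100 top crop 810.9861180254384 116.96195862707611 full [482.7 169.2] scene [510.  220.5]
86 100 top crop 491.5662144865157 138.58806342254377 full [402.9 174.6] scene [417.7 192.7]
86 -100 top crop 809.197692295136 102.47576680664497 full [482.3 165.6] scene [510.7 217.6]
90 100 top crop 489.5776473986284 124.14128580469253 full [402.4 171. ] scene [418.9 190.3]
90 -100 top crop 806.9467894973645 88.15203667901528 full [481.7 162. ] scene [511.3 214.9]
94 100 top crop 487.35788903857633 109.9328596373108 full [401.8 167.5] scene [419.9 188.2]
94 -100 top crop 804.2501746490295 74.08941373118603 full [481.1 158.5] scene [511.8 212.4]
```

Request:
{"name": "play_rows", "arguments": {"deltas": [1.4, 0, -1.4, 0, 0, 0, 255, 2, 0, -2, 0, 0, 0, 255, 2, 0, -2, 0, 0, 0, 255, 0, 0, -2, 0, 0, 0, 255, 0, 0, -2, 0, 0, 0, 255]}}

```text
time_s: 5.6
tool_pos: [481.5, -208.9, 145.6]
tool_rot: [[-0.702, -0.138, 0.699], [-0.096, 0.99, 0.099], [-0.706, 0.003, -0.708]]
contact_force: [-0.2, -0.6, 0.5]
finger_gap: -0.2
grip_force: 0.0
```

Request:
{"name": "play_rows", "arguments": {"deltas": [0, 0, 0, 0, 0, 0, 255, 0, 0, 0, 0, 0, 0, 255]}}

```text
time_s: 5.77
tool_pos: [483.6, -211.0, 148.7]
tool_rot: [[-0.699, -0.137, 0.702], [-0.099, 0.991, 0.095], [-0.708, -0.003, -0.706]]
contact_force: [1.3, -0.1, 0.4]
finger_gap: -0.3
grip_force: 0.0
```

```bash
python3 - <<'E'
from h import *
s=state();print(s['tool_pos'],s['contact_force'],s['time_s'])
a=save("scene","s4.png")[:,:,::-1];b=save("top","t4.png")[:,:,::-1];w=save("wrist","w4.png")[:,:,::-1]
C=np.zeros((600,800,3),np.uint8)
C[:360]=cv2.resize(b[150:204,375:495],(800,360),interpolation=cv2.INTER_CUBIC)
C[360:,:400]=cv2.resize(a[190:286,370:530],(400,240),interpolation=cv2.INTER_CUBIC)
C[360:,400:784]=cv2.resize(w,(384,240),interpolation=cv2.INTER_AREA)
cv2.imwrite('pics/c4.png',C)
E
```

```text
[ 483.6196676  -211.00358754  148.74560997] [ 1.26263242 -0.07993824  0.40369595] 5.7667
```

View pics/c4.png

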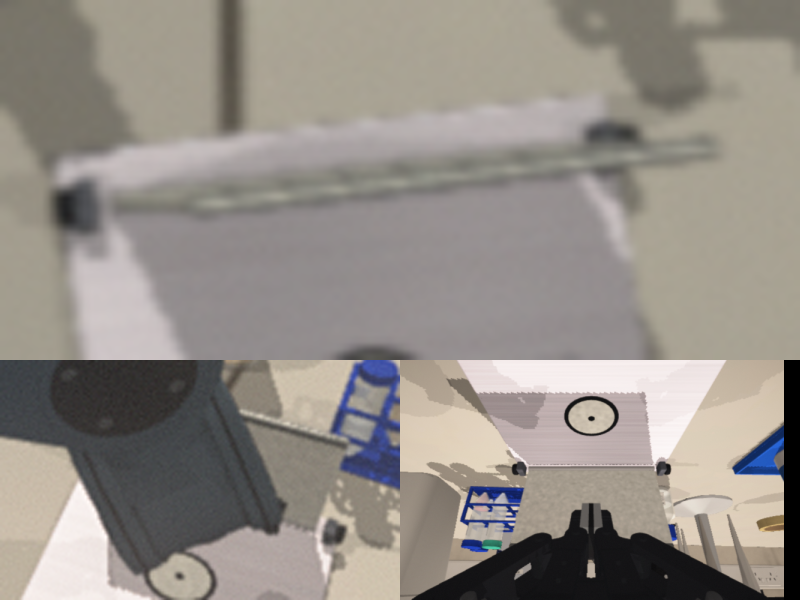

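The top view puts the board's free-edge ends at about (404.3,180.6) and (482.3,172.0). Together with scene (509,223) that gives roughly 79°, so it needs about 11° more, or about 19 mm of push.

Request:
{"name": "play_rows", "arguments": {"deltas": [-1.3, 0, 2.3, 0, 0, 0, 255, -1.3, 0, 2.3, 0, 0, 0, 255, -1.4, 0.1, 2.4, 0, 0, 0, 255, -1.5, 0, 2.4, 0, 0, 0, 255, -0.3, 0, 0.3, 0, 0, 0, 255]}}

```text
time_s: 6.33
tool_pos: [593.4, -191.1, 116.6]
tool_rot: [[-0.702, -0.142, 0.698], [-0.099, 0.99, 0.102], [-0.705, 0.002, -0.709]]
contact_force: [-3.0, -0.7, 0.7]
finger_gap: 0.4
grip_force: 1.1
```

Request:
{"name": "play_rows", "arguments": {"deltas": [-0.3, 0, 0.3, 0, 0, 0, 255, -0.3, 0, 0.3, 0, 0, 0, 255, -0.3, 0, 0.3, 0, 0, 0, 255, 0, 0, 0, 0, 0, 0, 255, 0, 0, 0, 0, 0, 0, 255]}}

```text
time_s: 6.75
tool_pos: [604.1, -192.1, 119.9]
tool_rot: [[-0.7, -0.138, 0.7], [-0.098, 0.99, 0.097], [-0.707, -0.0, -0.707]]
contact_force: [-1.1, -1.0, -0.3]
finger_gap: 0.4
grip_force: 0.5
```

```bash
python3 - <<'E'
from h import *
s=state();print(s['tool_pos'],s['contact_force'],s['time_s'])
E
```

```text
[ 604.10555793 -192.09802902  119.85403513] [-1.13035304 -0.97721681 -0.32515223] 6.75
```

Request:
{"name": "play_rows", "arguments": {"deltas": [-0.15, 0, 0.15, 0, 0, 0, 255, -0.1, 0, 0.1, 0, 0, 0, 255, 0, 0, 0, 0, 0, 0, 255]}}

```text
time_s: 7.0
tool_pos: [607.9, -191.6, 120.1]
tool_rot: [[-0.7, -0.138, 0.701], [-0.098, 0.99, 0.097], [-0.707, -0.0, -0.707]]
contact_force: [-1.4, 0.3, -0.7]
finger_gap: 0.1
grip_force: 0.8
```

Request:
{"name": "play_rows", "arguments": {"deltas": [1.4, 0, -1.4, 0, 0, 0, 255, 2, 0, -2, 0, 0, 0, 255, 2, 0, -2.5, 0, 0, 0, 255, 1, 0, -3, 0, 0, 0, 255, 0, 0, -3, 0, 0, 0, 255]}}

```text
time_s: 7.42
tool_pos: [477.2, -208.4, 156.5]
tool_rot: [[-0.702, -0.138, 0.698], [-0.096, 0.99, 0.099], [-0.705, 0.003, -0.709]]
contact_force: [-0.1, -0.6, 0.2]
finger_gap: 0.1
grip_force: 0.0
```

Request:
{"name": "play_rows", "arguments": {"deltas": [0, 0, -2, 0, 6, 0, 255, 0, 0, 0, 0, 6, 0, 255, 0, 0, 0, 0, 6, 0, 255, 0, 0, 0, 0, 6, 0, 255, 0, 0, 0, 0, 6, 0, 255]}}

```text
time_s: 7.83
tool_pos: [466.8, -212.7, 175.6]
tool_rot: [[-0.957, -0.138, 0.257], [-0.134, 0.99, 0.031], [-0.258, -0.005, -0.966]]
contact_force: [0.8, -0.7, 0.0]
finger_gap: 0.1
grip_force: 0.0
```

Request:
{"name": "play_rows", "arguments": {"deltas": [0, 0, 0, 0, 6, 0, 0, 0, 0, 0, 0, 6, 0, 0, 0, 0, 0, 0, 3, 0, 0, 0, 0, 0, 0, 0, 0, 0]}}

```text
time_s: 8.17
tool_pos: [468.6, -211.4, 173.0]
tool_rot: [[-0.99, -0.141, 0.001], [-0.141, 0.99, -0.001], [-0.001, -0.001, -1.0]]
contact_force: [0.4, -0.5, 0.1]
finger_gap: 48.6
grip_force: 0.0
```

```bash
python3 - <<'E'
from h import *
s=state();print(s['tool_pos'],s['tool_rot'],s['contact_force'],s['time_s'])
a=save("scene","s5.png")[:,:,::-1];b=save("top","t5.png")[:,:,::-1]
C=np.zeros((600,800,3),np.uint8)
C[:360]=cv2.resize(b[150:204,375:495],(800,360),interpolation=cv2.INTER_CUBIC)
C[360:,:600]=cv2.resize(a[180:240,400:550],(600,240),interpolation=cv2.INTER_CUBIC)
cv2.imwrite('pics/c5.png',C)
E
```

```text
[ 468.63718001 -211.43885394  173.01413105] [[-9.90007748e-01 -1.41008396e-01  1.13598599e-03]
 [-1.41009516e-01  9.90007762e-01 -9.73698766e-04]
 [-9.87335243e-04 -1.12415416e-03 -9.99998881e-01]] [ 0.42507577 -0.47230092  0.09181473] 8.1667
```

View pics/c5.png

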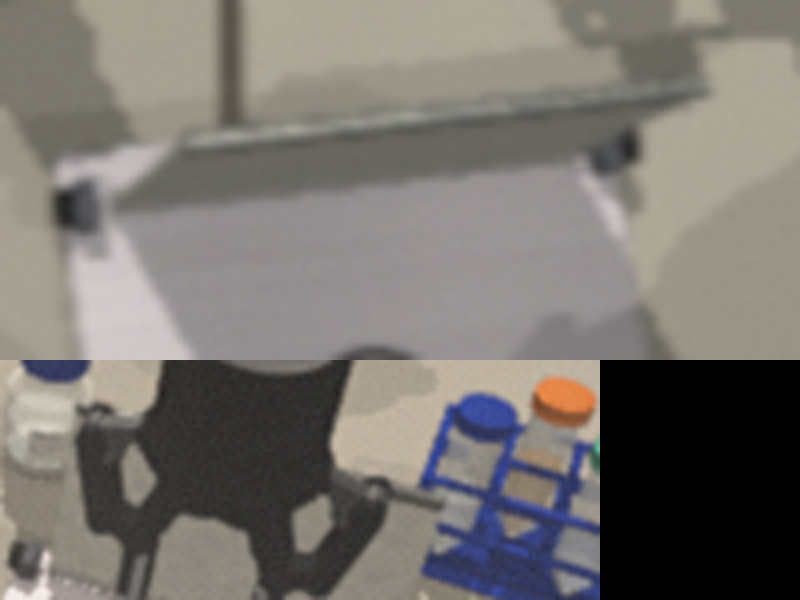

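In the top view the free-edge ends are now at about (403.0,170.5) and (481.2,163.0). The prediction for 90° is (402.4,171.0) and (481.7,162.0), so the board is upright to within about 1°. Now to jar 2.

Request:
{"name": "play_rows", "arguments": {"deltas": [0, 3.1, -0.5, 0, 0, 0, 0, 0, 3.1, -0.5, 0, 0, 0, 0, -1.6, 3.1, -0.5, 0, 0, 0, 0, -1.7, 3.1, -0.4, 0, 0, 0, 0, -1.7, 3.1, -0.4, 0, 0, 0, 0]}}

```text
time_s: 8.68
tool_pos: [493.4, -50.1, 196.8]
tool_rot: [[-0.991, -0.136, 0.004], [-0.136, 0.991, -0.0], [-0.004, -0.001, -1.0]]
contact_force: [0.3, -0.8, 0.1]
finger_gap: 85.9
grip_force: 0.0
```

Request:
{"name": "play_rows", "arguments": {"deltas": [-1.7, 3.1, -0.4, 0, 0, 0, 0, -1.7, 3.1, 0, 0, 0, 0, 0, -1.7, 3.1, 0, 0, 0, 0, 0, -1.6, 3.1, 0, 0, 0, 0, 0, -1.6, 3.1, 0, 0, 0, 0, 0]}}

```text
time_s: 9.1
tool_pos: [554.5, 115.2, 200.7]
tool_rot: [[-0.991, -0.137, 0.003], [-0.137, 0.991, 0.001], [-0.003, 0.001, -1.0]]
contact_force: [0.2, -0.2, 0.7]
finger_gap: 85.0
grip_force: 0.0
```

Request:
{"name": "play_rows", "arguments": {"deltas": [0, 0, 0, 0, 0, 0, 0, 0, 0, 0, 0, 0, 0, 0]}}

```text
time_s: 9.27
tool_pos: [554.2, 115.1, 200.0]
tool_rot: [[-0.99, -0.141, 0.001], [-0.141, 0.99, 0.0], [-0.001, 0.0, -1.0]]
contact_force: [0.6, -0.5, -0.0]
finger_gap: 85.5
grip_force: 0.0
```

```bash
python3 - <<'E'
from h import *
s=state();print(s['tool_pos'],s['contact_force'],s['time_s'])
w=save("wrist","w6.png")[:,:,::-1];s2=state();print(s2['tool_pos'])
print(proj("wrist",(557,116,96),s),proj("wrist",(521,294,96),s))
h=cv2.cvtColor(w,cv2.COLOR_BGR2HSV)
m=(((h[...,0]<8)|(h[...,0]>172))&(h[...,1]>150)&(h[...,2]>90)).astype(np.uint8)
n,l,S,c=cv2.connectedComponentsWithStats(m)
for i in range(1,n):
    if S[i,4]>150:print(c[i],S[i])
E
```

```text
[554.16536799 115.13689422 200.01058283] [ 0.61527911 -0.48290198 -0.04374398] 9.2667
[553.99040774 114.00668217 200.1020438 ]
[317.04257374 201.83192655] [577.41694197 187.17588133]
[573.2362671  184.51664284] [ 530  147   87   77 4897]
[317.39802399 198.28463891] [ 280  161   76   75 4251]
```

View pics/w6.png

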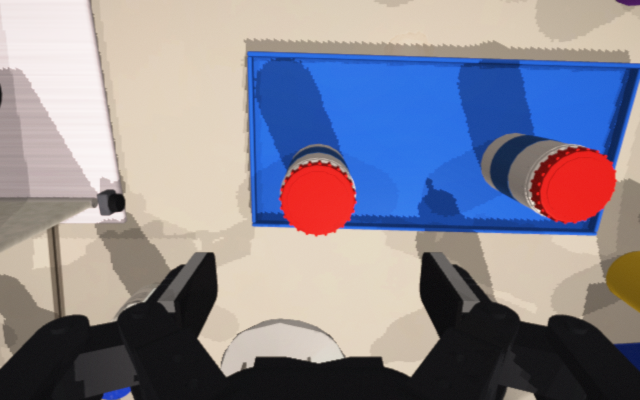

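The wrist view shows jar 2's lid at (317,199) and jar 1's lid at about (577,185), upright in the tray with room on either side of the fingers.

```bash
python3 - <<'E'
from h import *
s=state();s['tool_pos']=np.array([554.1,114.8,200.05])
print(atz("wrist",(317.5,199.5),96,s),atz("wrist",(577,184.5),96,s))
t=[ray("top",(318.4,194.1)),ray("top",(248.8,206))]
print(tri(ray("wrist",(317.5,199),s),t[0]),tri(ray("wrist",(575.5,184.5),s),t[1]))
E
```

```text
[555.1641605  115.69445027  96.        ] [519.39468594 292.68666618  96.        ]
(array([558.08308993, 115.98482756,  85.53254373]), [0.10420467471082764, 0.10420467471080137]) (array([520.79415319, 294.48853618,  92.44055568]), [0.6855183711878196, 0.6855183711878404])
```

Request:
{"name": "play_rows", "arguments": {"deltas": [-0.2, 0.1, 2.7, 0, 0, 0, 0, 0, 0, 2.7, 0, 0, 0, 0, 0, 0, 2.7, 0, 0, 0, 0, 0, 0, 2.7, 0, 0, 0, 0, 0, 0, 2.5, 0, 0, 0, 0]}}

```text
time_s: 9.73
tool_pos: [555.6, 113.4, 65.9]
tool_rot: [[-0.991, -0.136, 0.001], [-0.136, 0.991, -0.0], [-0.001, -0.0, -1.0]]
contact_force: [-0.0, -0.2, 0.4]
finger_gap: 85.2
grip_force: 0.0
```

Request:
{"name": "play_rows", "arguments": {"deltas": [0, 0, 0, 0, 0, 0, 0, 0, 0, 0, 0, 0, 0, 255, 0, 0, 0, 0, 0, 0, 255, 0, 0, 0, 0, 0, 0, 255, 0, 0, 0, 0, 0, 0, 255], "grip_force": 60}}

```text
time_s: 10.15
tool_pos: [558.3, 115.5, 70.1]
tool_rot: [[-0.99, -0.138, 0.005], [-0.138, 0.99, 0.001], [-0.005, -0.0, -1.0]]
contact_force: [-1.1, 0.7, 4.1]
finger_gap: 55.0
grip_force: 64.7
```

Request:
{"name": "play_rows", "arguments": {"deltas": [0, 0, 0, 0, 0, 0, 255, 0, 0, 0, 0, 0, 0, 255, 0, 0, 0, 0, 0, 0, 255]}}

```text
time_s: 10.4
tool_pos: [558.3, 115.6, 70.0]
tool_rot: [[-0.99, -0.139, 0.005], [-0.139, 0.99, -0.0], [-0.005, -0.001, -1.0]]
contact_force: [-0.4, 0.6, 5.5]
finger_gap: 54.7
grip_force: 65.0
```

```bash
python3 - <<'E'
from h import *
s=state();print(s['tool_pos'],s['contact_force'],s['moment'],s['joint_torque'],s['finger_gap'])
E
```

```text
[558.3113149  115.58319156  70.02209111] [-0.40507237  0.58391988  5.5066563 ] [-0.13477428  0.19746915 -0.07517782] [ -0.10838723 -35.03917336  28.57387125  -0.47586657   0.13919438
  -0.06995298] 54.677866064171
```

Request:
{"name": "play_rows", "arguments": {"deltas": [0, 0, -0.5, 0, 0, 0, 255, 0, 0, -1.2, 0, 0, 0, 255, 0, 0, -1.5, 0, 0, 0, 255, 0, 0, -1.2, 0, 0, 0, 255, 0, 0, -0.6, 0, 0, 0, 255]}}

```text
time_s: 10.82
tool_pos: [556.9, 115.7, 118.6]
tool_rot: [[-0.99, -0.139, 0.002], [-0.139, 0.99, 0.0], [-0.002, -0.0, -1.0]]
contact_force: [0.8, 0.7, -5.4]
finger_gap: 54.7
grip_force: 64.8
```

Request:
{"name": "play_rows", "arguments": {"deltas": [0, 0, 0, 0, 0, 0, 255, 0, 0, 0, 0, 0, 0, 255, 0, 0, 0, 0, 0, 0, 255, 0, 0, 0, 0, 0, 0, 255, 0, 0, 0, 0, 0, 0, 255]}}

```text
time_s: 11.23
tool_pos: [555.5, 115.5, 115.6]
tool_rot: [[-0.99, -0.139, -0.002], [-0.139, 0.99, -0.0], [0.002, 0.0, -1.0]]
contact_force: [-0.2, 0.9, -5.6]
finger_gap: 54.9
grip_force: 64.7
```

Request:
{"name": "play_rows", "arguments": {"deltas": [0, 0, 0, 0, 0, 0, 255, 0, 0, 0, 0, 0, 0, 255, 0, 0, 0, 0, 0, 0, 255]}}

```text
time_s: 11.48
tool_pos: [556.1, 115.6, 116.5]
tool_rot: [[-0.99, -0.139, -0.0], [-0.139, 0.99, -0.0], [0.0, 0.0, -1.0]]
contact_force: [-0.1, -0.6, -5.4]
finger_gap: 54.7
grip_force: 64.7
```

```bash
python3 - <<'E'
from h import *
s=state();print(s['tool_pos'],s['contact_force'],s['moment'],s['joint_torque'],s['finger_gap'])
E
```

```text
[556.0898686  115.57620228 116.5055723 ] [-0.12501804 -0.57626742 -5.38834778] [-0.00185652 -0.00807677  0.01149671] [ 4.35506226e-04 -4.13787603e+01  3.45290208e+01  1.98776764e-02
 -1.97949721e-04  2.17276991e-06] 54.66558747568616
```

Jar 2 weighs about 0.55 kg (5.4 N). I set it back down, then lift jar 1.

Request:
{"name": "play_rows", "arguments": {"deltas": [0, 0, 1.4, 0, 0, 0, 255, 0, 0, 1.4, 0, 0, 0, 255, 0, 0, 1.0, 0, 0, 0, 255, 0, 0, 0.6, 0, 0, 0, 255, 0, 0, 0.3, 0, 0, 0, 255]}}

```text
time_s: 11.9
tool_pos: [555.5, 115.5, 70.2]
tool_rot: [[-0.99, -0.139, -0.002], [-0.139, 0.99, -0.0], [0.002, -0.0, -1.0]]
contact_force: [-5.4, -0.6, 8.5]
finger_gap: 54.6
grip_force: 66.1
```

Request:
{"name": "play_rows", "arguments": {"deltas": [0, 0, 0, 0, 0, 0, 255, 0, 0, 0, 0, 0, 0, 255, 0, 0, 0, 0, 0, 0, 255]}}

```text
time_s: 12.15
tool_pos: [556.8, 115.6, 70.1]
tool_rot: [[-0.99, -0.139, 0.001], [-0.139, 0.99, 0.0], [-0.001, 0.0, -1.0]]
contact_force: [0.1, 0.2, -4.2]
finger_gap: 54.7
grip_force: 64.8
```

Request:
{"name": "play_rows", "arguments": {"deltas": [0, 0, 0.15, 0, 0, 0, 255, 0, 0, 0, 0, 0, 0, 255, 0, 0, 0, 0, 0, 0, 180, 0, 0, 0, 0, 0, 0, 100, 0, 0, 0, 0, 0, 0, 0]}}

```text
time_s: 12.57
tool_pos: [557.4, 115.7, 69.2]
tool_rot: [[-0.99, -0.139, 0.003], [-0.139, 0.99, 0.0], [-0.003, -0.0, -1.0]]
contact_force: [0.0, -0.6, -0.7]
finger_gap: 65.2
grip_force: 0.0
```

Request:
{"name": "play_rows", "arguments": {"deltas": [0, 0, 0, 0, 0, 0, 0, 0, 0, 0, 0, 0, 0, 0, 0, 0, 0, 0, 0, 0, 0, 0, 0, 0, 0, 0, 0, 0]}}

```text
time_s: 12.9
tool_pos: [556.4, 115.5, 68.1]
tool_rot: [[-0.99, -0.139, 0.0], [-0.139, 0.99, -0.0], [-0.0, -0.0, -1.0]]
contact_force: [-0.1, 0.1, -0.7]
finger_gap: 85.3
grip_force: 0.0
```

Request:
{"name": "play_rows", "arguments": {"deltas": [0, 0, -2, 0, 0, 0, 0, 0, 0, -2.7, 0, 0, 0, 0, 0, 0, -2.7, 0, 0, 0, 0, 0, 0, -2.7, 0, 0, 0, 0, 0, 0, -2.7, 0, 0, 0, 0]}}

```text
time_s: 13.32
tool_pos: [556.1, 115.6, 197.3]
tool_rot: [[-0.99, -0.139, -0.0], [-0.139, 0.99, -0.0], [0.0, -0.0, -1.0]]
contact_force: [-0.2, -0.1, 0.4]
finger_gap: 85.5
grip_force: 0.0
```

```bash
python3 - <<'E'
from h import *
s=state();print(s['tool_pos'],s['contact_force'],s['time_s'])
R=np.array(s['tool_rot']);print("to jar1 (520,294,67): tool",R.T@(np.array([520,293.7,67])-s['tool_pos']))
E
```

```text
[556.12011601 115.55457545 197.32678861] [-0.1916997  -0.07237587  0.39640356] 13.3167
to jar1 (520,294,67): tool [ 11.04506361 181.43556574 130.32524296]
```

Request:
{"name": "play_rows", "arguments": {"deltas": [0.2, 3.6, 0, 0, 0, 0, 0, 0.2, 3.6, 0, 0, 0, 0, 0, 0.2, 3.6, 0, 0, 0, 0, 0, 0.2, 3.6, 0, 0, 0, 0, 0, 0.3, 3.7, 0, 0, 0, 0, 0]}}

```text
time_s: 13.73
tool_pos: [520.1, 294.6, 196.3]
tool_rot: [[-0.99, -0.138, 0.001], [-0.138, 0.99, 0.0], [-0.001, 0.0, -1.0]]
contact_force: [0.8, 0.1, -0.5]
finger_gap: 85.1
grip_force: 0.0
```

Request:
{"name": "play_rows", "arguments": {"deltas": [0, 0, 0, 0, 0, 0, 0, 0, 0, 0, 0, 0, 0, 0]}}

```text
time_s: 13.9
tool_pos: [519.5, 295.2, 195.9]
tool_rot: [[-0.99, -0.143, -0.0], [-0.143, 0.99, -0.0], [0.0, -0.0, -1.0]]
contact_force: [-0.4, -0.5, 0.6]
finger_gap: 85.1
grip_force: 0.0
```

```bash
python3 - <<'E'
from h import *
s=state();print(s['tool_pos'],s['time_s'])
w=save("wrist","w7.png")[:,:,::-1]
h=cv2.cvtColor(w,cv2.COLOR_BGR2HSV)
m=(((h[...,0]<8)|(h[...,0]>172))&(h[...,1]>150)&(h[...,2]>90)).astype(np.uint8)
n,l,S,c=cv2.connectedComponentsWithStats(m)
for i in range(1,n):
    if S[i,4]>150:
        x,y,ww,hh,_=S[i];p=(x+ww/2,y+hh/2);print(c[i],S[i],atz("wrist",p,96,s))
E
```

```text
[519.48870037 295.1633324  195.89354093] 13.9
[315.90560876 199.06634747] [ 278  161   77   77 4386] [519.23210329 295.16665545  96.        ]
[ 62.3926329  210.33696107] [  20  173   86   76 4778] [552.65344334 121.38297101  96.        ]
```

Request:
{"name": "play_rows", "arguments": {"deltas": [-0.1, 0, 2.6, 0, 0, 0, 0, 0, 0, 2.6, 0, 0, 0, 0, 0, 0, 2.6, 0, 0, 0, 0, 0, 0, 2.6, 0, 0, 0, 0, 0, 0, 2.5, 0, 0, 0, 0]}}

```text
time_s: 14.37
tool_pos: [521.8, 291.4, 66.0]
tool_rot: [[-0.991, -0.136, 0.0], [-0.136, 0.991, -0.001], [-0.0, -0.001, -1.0]]
contact_force: [0.2, 0.3, 0.3]
finger_gap: 85.4
grip_force: 0.0
```

Request:
{"name": "play_rows", "arguments": {"deltas": [0, 0, 0, 0, 0, 0, 0, 0, 0, 0, 0, 0, 0, 255, 0, 0, 0, 0, 0, 0, 255, 0, 0, 0, 0, 0, 0, 255, 0, 0, 0, 0, 0, 0, 255]}}

```text
time_s: 14.78
tool_pos: [523.3, 294.0, 70.3]
tool_rot: [[-0.99, -0.138, 0.005], [-0.138, 0.99, 0.002], [-0.005, 0.001, -1.0]]
contact_force: [0.4, 0.5, 4.2]
finger_gap: 53.6
grip_force: 64.3
```

Request:
{"name": "play_rows", "arguments": {"deltas": [0, 0, 0, 0, 0, 0, 255, 0, 0, 0, 0, 0, 0, 255, 0, 0, 0, 0, 0, 0, 255]}}

```text
time_s: 15.03
tool_pos: [523.3, 294.0, 70.3]
tool_rot: [[-0.99, -0.139, 0.005], [-0.139, 0.99, 0.001], [-0.005, 0.001, -1.0]]
contact_force: [-0.2, 0.0, 6.4]
finger_gap: 53.4
grip_force: 64.3
```

Request:
{"name": "play_rows", "arguments": {"deltas": [0, 0, -0.5, 0, 0, 0, 255, 0, 0, -1.2, 0, 0, 0, 255, 0, 0, -1.5, 0, 0, 0, 255, 0, 0, -1.2, 0, 0, 0, 255, 0, 0, -0.6, 0, 0, 0, 255]}}

```text
time_s: 15.45
tool_pos: [522.0, 293.9, 119.7]
tool_rot: [[-0.99, -0.139, 0.002], [-0.139, 0.99, 0.001], [-0.003, 0.001, -1.0]]
contact_force: [0.4, 0.6, -1.9]
finger_gap: 53.7
grip_force: 63.4
```

Request:
{"name": "play_rows", "arguments": {"deltas": [0, 0, 0, 0, 0, 0, 255, 0, 0, 0, 0, 0, 0, 255, 0, 0, 0, 0, 0, 0, 255, 0, 0, 0, 0, 0, 0, 255, 0, 0, 0, 0, 0, 0, 255]}}

```text
time_s: 15.87
tool_pos: [520.6, 293.1, 116.1]
tool_rot: [[-0.99, -0.139, -0.002], [-0.139, 0.99, -0.001], [0.002, -0.001, -1.0]]
contact_force: [-0.4, -0.4, -2.1]
finger_gap: 53.3
grip_force: 63.4
```

Request:
{"name": "play_rows", "arguments": {"deltas": [0, 0, 0, 0, 0, 0, 255, 0, 0, 0, 0, 0, 0, 255, 0, 0, 0, 0, 0, 0, 255]}}

```text
time_s: 16.12
tool_pos: [521.1, 293.4, 117.0]
tool_rot: [[-0.99, -0.139, -0.0], [-0.139, 0.99, -0.0], [0.0, -0.0, -1.0]]
contact_force: [0.4, -1.0, -2.2]
finger_gap: 53.9
grip_force: 63.4
```

Jar 1 weighs about 2.2 N, so it is the lighter one, and jar 2 is the heavier. I stand jar 1 back on the tray.

Request:
{"name": "play_rows", "arguments": {"deltas": [0, 0, 1.4, 0, 0, 0, 255, 0, 0, 1.4, 0, 0, 0, 255, 0, 0, 1.0, 0, 0, 0, 255, 0, 0, 0.5, 0, 0, 0, 255, 0, 0, 0.2, 0, 0, 0, 255]}}

```text
time_s: 16.53
tool_pos: [520.2, 293.0, 70.7]
tool_rot: [[-0.99, -0.139, -0.003], [-0.139, 0.99, -0.001], [0.003, -0.001, -1.0]]
contact_force: [-0.3, -0.8, -2.2]
finger_gap: 53.4
grip_force: 63.4
```

Request:
{"name": "play_rows", "arguments": {"deltas": [0, 0, 0, 0, 0, 0, 255, 0, 0, 0, 0, 0, 0, 255, 0, 0, 0.1, 0, 0, 0, 255, 0, 0, 0, 0, 0, 0, 255]}}

```text
time_s: 16.87
tool_pos: [521.8, 293.7, 72.1]
tool_rot: [[-0.99, -0.139, 0.001], [-0.139, 0.99, 0.001], [-0.002, 0.0, -1.0]]
contact_force: [-1.0, 0.0, -1.4]
finger_gap: 53.1
grip_force: 63.4
```

Request:
{"name": "play_rows", "arguments": {"deltas": [0, 0, 0.2, 0, 0, 0, 255, 0, 0, 0, 0, 0, 0, 255, 0, 0, 0, 0, 0, 0, 255]}}

```text
time_s: 17.12
tool_pos: [521.9, 293.8, 70.3]
tool_rot: [[-0.99, -0.139, 0.002], [-0.139, 0.99, 0.001], [-0.002, 0.001, -1.0]]
contact_force: [0.5, -0.1, 0.8]
finger_gap: 53.3
grip_force: 63.6
```

Request:
{"name": "play_rows", "arguments": {"deltas": [0, 0, 0, 0, 0, 0, 180, 0, 0, 0, 0, 0, 0, 100, 0, 0, 0, 0, 0, 0, 0, 0, 0, 0, 0, 0, 0, 0, 0, 0, 0, 0, 0, 0, 0]}}

```text
time_s: 17.53
tool_pos: [520.9, 293.3, 68.8]
tool_rot: [[-0.99, -0.139, -0.001], [-0.139, 0.99, -0.0], [0.001, -0.0, -1.0]]
contact_force: [-0.2, -0.1, -0.6]
finger_gap: 85.2
grip_force: 0.0
```

Request:
{"name": "play_rows", "arguments": {"deltas": [0, 0, 0, 0, 0, 0, 0, 0, 0, 0, 0, 0, 0, 0]}}

```text
time_s: 17.7
tool_pos: [521.0, 293.3, 68.9]
tool_rot: [[-0.99, -0.139, -0.001], [-0.139, 0.99, -0.0], [0.001, -0.0, -1.0]]
contact_force: [-0.3, -0.2, 0.1]
finger_gap: 85.3
grip_force: 0.0
```

Request:
{"name": "play_rows", "arguments": {"deltas": [0, 0, -2, 0, 0, 0, 0, 0, 0, -2.7, 0, 0, 0, 0, 0, 0, -2.7, 0, 0, 0, 0, 0, 0, -2.7, 0, 0, 0, 0, 0, 0, -2.7, 0, 0, 0, 0]}}

```text
time_s: 18.12
tool_pos: [520.9, 293.3, 198.3]
tool_rot: [[-0.99, -0.139, -0.0], [-0.139, 0.99, -0.0], [0.001, -0.0, -1.0]]
contact_force: [0.1, -0.5, 0.4]
finger_gap: 85.3
grip_force: 0.0
```

Request:
{"name": "play_rows", "arguments": {"deltas": [-0.2, -3.6, 0, 0, 0, 0, 0, -0.2, -3.6, 0, 0, 0, 0, 0, -0.2, -3.6, 0, 0, 0, 0, 0, -0.2, -3.6, 0, 0, 0, 0, 0, -0.2, -3.6, 0, 0, 0, 0, 0]}}

```text
time_s: 18.53
tool_pos: [556.2, 115.1, 197.4]
tool_rot: [[-0.99, -0.139, 0.0], [-0.139, 0.99, -0.0], [-0.0, -0.0, -1.0]]
contact_force: [0.5, 0.4, -1.1]
finger_gap: 85.5
grip_force: 0.0
```

Request:
{"name": "play_rows", "arguments": {"deltas": [0, 0, 0, 0, 0, 0, 0, 0, 0, 0, 0, 0, 0, 0, 0, 0, 0, 0, 0, 0, 0]}}

```text
time_s: 18.78
tool_pos: [556.0, 116.7, 197.2]
tool_rot: [[-0.99, -0.138, -0.0], [-0.138, 0.99, 0.001], [0.0, 0.001, -1.0]]
contact_force: [-0.3, -0.1, 0.3]
finger_gap: 85.4
grip_force: 0.0
```

```bash
python3 - <<'E'
from h import *
s=state();print(s['tool_pos'],s['time_s'])
w=save("wrist","w8.png")[:,:,::-1]
h=cv2.cvtColor(w,cv2.COLOR_BGR2HSV)
m=(((h[...,0]<8)|(h[...,0]>172))&(h[...,1]>150)&(h[...,2]>90)).astype(np.uint8)
n,l,S,c=cv2.connectedComponentsWithStats(m)
for i in range(1,n):
    if S[i,4]>150:
        x,y,ww,hh,_=S[i];p=(x+ww/2,y+hh/2);print(c[i],S[i],atz("wrist",p,96,s))
E
```

```text
[555.98188068 116.67952151 197.17984352] 18.7833
[575.84105699 180.62670085] [ 532  143   88   77 5071] [518.93717727 291.0809465   96.        ]
[316.77706715 196.15714938] [ 279  158   77   77 4378] [553.85248876 117.22535526  96.        ]
```

View pics/w8.png

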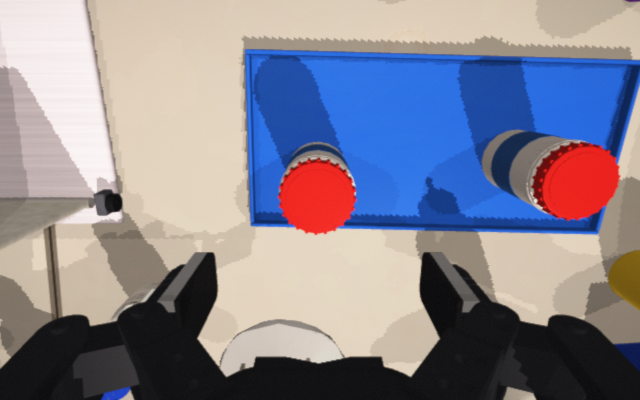

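Both jars stand upright in the tray, with lids at (317,196) for jar 2 and about (577,181) for jar 1. I grip jar 2, the heavier one, again.

Request:
{"name": "play_rows", "arguments": {"deltas": [0, 0, 2.6, 0, 0, 0, 0, 0, 0, 2.6, 0, 0, 0, 0, 0, 0, 2.6, 0, 0, 0, 0, 0, 0, 2.6, 0, 0, 0, 0, 0, 0, 2.6, 0, 0, 0, 0]}}

```text
time_s: 19.25
tool_pos: [555.7, 118.5, 66.2]
tool_rot: [[-0.99, -0.142, 0.0], [-0.142, 0.99, 0.0], [-0.0, 0.0, -1.0]]
contact_force: [0.6, -0.3, -0.2]
finger_gap: 85.6
grip_force: 0.0
```

Request:
{"name": "play_rows", "arguments": {"deltas": [0, 0, 0, 0, 0, 0, 0, 0, 0, 0, 0, 0, 0, 255, 0, 0, 0, 0, 0, 0, 255, 0, 0, 0, 0, 0, 0, 255, 0, 0, 0, 0, 0, 0, 255]}}

```text
time_s: 19.67
tool_pos: [558.3, 116.7, 70.3]
tool_rot: [[-0.99, -0.139, 0.005], [-0.139, 0.99, -0.0], [-0.005, -0.001, -1.0]]
contact_force: [-0.5, -0.8, 2.0]
finger_gap: 54.8
grip_force: 64.6
```

Request:
{"name": "play_rows", "arguments": {"deltas": [0, 0, 0, 0, 0, 0, 255, 0, 0, 0, 0, 0, 0, 255, 0, 0, 0, 0, 0, 0, 255]}}

```text
time_s: 19.92
tool_pos: [558.3, 116.6, 70.2]
tool_rot: [[-0.99, -0.138, 0.005], [-0.138, 0.99, 0.001], [-0.005, -0.0, -1.0]]
contact_force: [-0.4, -1.3, 5.3]
finger_gap: 55.2
grip_force: 64.9
```

Request:
{"name": "play_rows", "arguments": {"deltas": [0, 0, -0.7, 0, 0, 0, 255, 0, 0, -1.5, 0, 0, 0, 255, 0, 0, -2, 0, 0, 0, 255, 0, 0, -2, 0, 0, 0, 255, 0, 0, -1, 0, 0, 0, 255]}}

```text
time_s: 20.33
tool_pos: [556.0, 116.8, 140.4]
tool_rot: [[-0.99, -0.139, -0.0], [-0.139, 0.99, 0.001], [-0.0, 0.001, -1.0]]
contact_force: [0.9, -0.2, -5.0]
finger_gap: 54.7
grip_force: 64.9
```

Request:
{"name": "play_rows", "arguments": {"deltas": [0, 0, 0, 0, 0, 0, 255, 0, 0, 0, 0, 0, 0, 255, 0, 0, 0, 0, 0, 0, 255]}}

```text
time_s: 20.58
tool_pos: [554.9, 116.5, 137.3]
tool_rot: [[-0.99, -0.139, -0.004], [-0.139, 0.99, -0.0], [0.004, 0.0, -1.0]]
contact_force: [-0.5, -0.7, -6.5]
finger_gap: 54.8
grip_force: 64.8
```

```bash
python3 - <<'E'
from h import *
s=state();print(s['tool_pos'],s['contact_force'])
R=np.array(s['tool_rot']);print(R.T@(np.array([522.5,-203.8,112])-s['tool_pos']))
E
```

```text
[554.86532651 116.51964828 137.25281384] [-0.48111382 -0.71204964 -6.51328845]
[  76.40792826 -312.7384237    25.42445445]
```

Request:
{"name": "play_rows", "arguments": {"deltas": [1.5, -1, 0, 0, 0, 0, 255, 2, -2, 0, 0, 0, 0, 255, 2, -2.5, 0, 0, 0, 0, 255, 1.5, -2.5, 0, 0, 0, 0, 255, 0.6, -2.5, 0, 0, 0, 0, 255]}}

```text
time_s: 21.0
tool_pos: [491.6, 1.6, 136.8]
tool_rot: [[-0.99, -0.139, -0.006], [-0.139, 0.99, 0.001], [0.006, 0.002, -1.0]]
contact_force: [0.1, 0.2, -5.5]
finger_gap: 54.8
grip_force: 65.4
```

Request:
{"name": "play_rows", "arguments": {"deltas": [0, -2.5, 0, 0, 0, 0, 255, 0, -2.5, 0, 0, 0, 0, 255, 0, -2.5, 0, 0, 0, 0, 255, 0, -2.5, 0, 0, 0, 0, 255, 0, -2.5, 0, 0, 0, 0, 255]}}

```text
time_s: 21.42
tool_pos: [511.4, -122.5, 137.1]
tool_rot: [[-0.99, -0.139, -0.004], [-0.139, 0.99, 0.002], [0.003, 0.002, -1.0]]
contact_force: [-0.0, -0.6, -5.5]
finger_gap: 55.1
grip_force: 65.5
```

Request:
{"name": "play_rows", "arguments": {"deltas": [0, -2.5, 0, 0, 0, 0, 255, 0, -2.3, 0, 0, 0, 0, 255, 0, -1.8, 0, 0, 0, 0, 255, 0, -1.2, 0.3, 0, 0, 0, 255, 0, -0.5, 0.5, 0, 0, 0, 255]}}

```text
time_s: 21.83
tool_pos: [523.9, -205.5, 129.9]
tool_rot: [[-0.991, -0.137, -0.001], [-0.137, 0.991, 0.0], [0.001, 0.0, -1.0]]
contact_force: [0.4, 0.2, -5.7]
finger_gap: 54.5
grip_force: 65.4
```

Request:
{"name": "play_rows", "arguments": {"deltas": [0, 0, 0.7, 0, 0, 0, 255, 0, 0, 0.6, 0, 0, 0, 255, 0, 0, 0.3, 0, 0, 0, 255, 0, 0, 0, 0, 0, 0, 255, 0, 0, 0, 0, 0, 0, 255]}}

```text
time_s: 22.25
tool_pos: [523.9, -202.7, 114.7]
tool_rot: [[-0.99, -0.14, -0.001], [-0.14, 0.99, 0.001], [0.001, 0.001, -1.0]]
contact_force: [-0.6, 0.2, -5.6]
finger_gap: 55.0
grip_force: 65.4
```

Request:
{"name": "play_rows", "arguments": {"deltas": [0, 0, 0, 0, 0, 0, 255, 0, 0, 0, 0, 0, 0, 255, 0, 0, 0, 0, 0, 0, 255, 0, 0, 0, 0, 0, 0, 255, 0, 0, 0, 0, 0, 0, 255]}}

```text
time_s: 22.67
tool_pos: [524.4, -204.0, 115.6]
tool_rot: [[-0.99, -0.139, 0.001], [-0.139, 0.99, -0.0], [-0.0, -0.0, -1.0]]
contact_force: [0.7, -0.1, -6.2]
finger_gap: 54.6
grip_force: 65.4
```

```bash
python3 - <<'E'
from h import *
s=state();print(s['tool_pos'],s['contact_force'],s['qvel'].round(2))
a=save("scene","s9.png")[:,:,::-1];b=save("top","t9.png")[:,:,::-1]
C=np.zeros((600,800,3),np.uint8)
C[:360]=cv2.resize(b[150:258,330:570],(800,360),interpolation=cv2.INTER_CUBIC)
C[360:,:]=cv2.resize(a[150:300,100:600],(800,240),interpolation=cv2.INTER_CUBIC)
cv2.imwrite('pics/c9.png',C)
E
```

```text
[ 524.43976261 -204.01874146  115.64722714] [ 0.65551428 -0.06604555 -6.1515629 ] [-0.15  0.16 -0.12  0.07  0.08 -0.04]
```

View pics/c9.png

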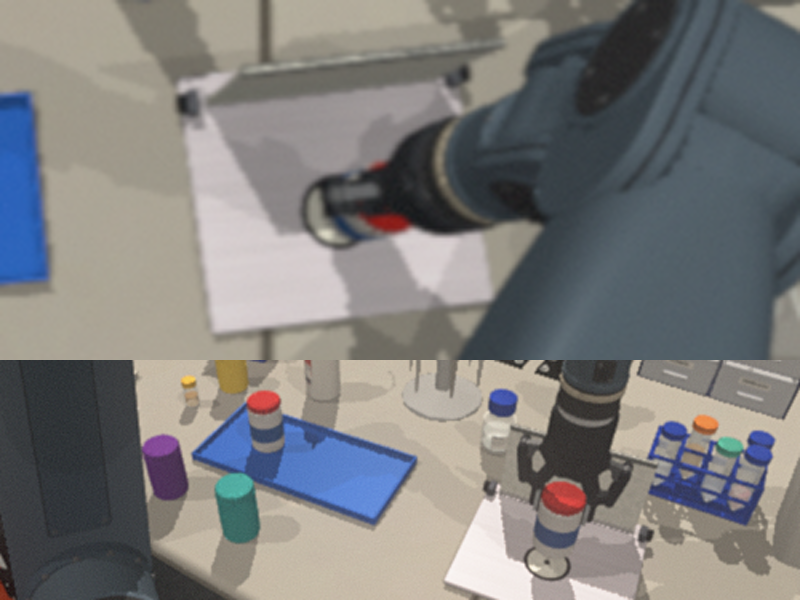

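The heavier jar hangs upright over the mark, about 40 mm up. The board is upright and the lighter jar stands on the tray. I lower it slightly, let it settle and hand in.

Request:
{"name": "play_rows", "arguments": {"deltas": [0, 0, 0.3, 0, 0, 0, 255, 0, 0, 0.3, 0, 0, 0, 255, 0, 0, 0, 0, 0, 0, 255, 0, 0, 0, 0, 0, 0, 255, 0, 0, 0, 0, 0, 0, 255]}}

```text
time_s: 23.18
tool_pos: [524.1, -203.9, 109.0]
tool_rot: [[-0.99, -0.139, -0.0], [-0.139, 0.99, 0.0], [0.0, 0.0, -1.0]]
contact_force: [0.1, 0.4, -5.6]
finger_gap: 54.5
grip_force: 65.4
```

Request:
{"name": "play_rows", "arguments": {"deltas": [0, 0, 0, 0, 0, 0, 255, 0, 0, 0, 0, 0, 0, 255, 0, 0, 0, 0, 0, 0, 255, 0, 0, 0, 0, 0, 0, 255, 0, 0, 0, 0, 0, 0, 255]}}

```text
time_s: 23.6
tool_pos: [524.3, -204.0, 109.4]
tool_rot: [[-0.99, -0.139, 0.0], [-0.139, 0.99, -0.0], [-0.0, -0.0, -1.0]]
contact_force: [0.4, 0.0, -5.0]
finger_gap: 54.8
grip_force: 65.4
```

```bash
python3 - <<'E'
from h import *
s=state();print(s['tool_pos'],s['contact_force'],s['qvel'].round(2),s['grip_force'])
print(close_job())
E
```

```text
[ 524.29982783 -203.97755701  109.36894247] [ 4.00886207e-01  5.32344262e-04 -5.01399730e+00] [-0.02  0.03 -0.04  0.03  0.02 -0.01] 65.41728392243385
the job is handed in; nothing more can be done
None
```

The job is handed in at about 24 s: the board is upright to within about 1°, the lighter jar (jar 1, 2.2 N) is back on the tray, and the heavier one (jar 2, 5.4 N) is held upright and still about 3 cm above the mark.

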